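# Set the trimmer's stop from a sample pad

### The arm

A 6-joint arm with a two-finger parallel gripper is mounted at the origin on a cart in front of the work surface, level with it; the furniture and walls round the work are solid. World frame = base frame: x ahead of the robot, y to its left, z up, the work surface at z = 0. Lengths are in m, angles in rad, forces in N, time in s.
With the tool pointing down it reaches from about 0.275 to 0.975 m from the base axis. Payload 8.4 kg.
Tool frame: the origin (TCP) lies between the finger pads; the fingertips stand manip.tcp_to_tips ahead of it and the grasp point (between the pads) lies 6 mm ahead of it (manip.tcp_to_tips is the distance from the TCP to the fingertips, in m); z points along the fingers, y is the line along which they close (so a half turn about z gives the same grasp; the last joint's range is limited). The gripper opens to 92 mm and grips with 3 to 60 N. Pads are 20 mm wide; open, the fingers measure 128 mm over their backs; the gripper's body (75 mm by 189 mm) begins 69 mm behind the grasp point.
Start: joints at [-0.002, 0.353, 1.633, -0, 1.155, -0.002], TCP at [0.625, -0, 0.24] pointing down, gripper open.
Joint ranges: [-2.63, 2.63], [-0.92, 2.1], [0.06, 2.66], [-1.3, 4.44], [0, 2.69], [-3.02, 3.02]. Speed limits (rad/s): [2.22, 2.22, 2.79, 3.14, 3.14, 3.14].

### API

Orientations are given as [roll, pitch, yaw] about the fixed x, y, z axes, in that order (R = Rz(yaw) Ry(pitch) Rx(roll)).
In Python, from plant import manip, imaging, nets gives the robot as it stands. Calls block until the motion is done:
- manip.reach(position, orientation): joint-space move of the TCP to a pose.
- manip.move_linear(position, rotation=None, v=0.15, f_stop=None): straight line of the TCP; rotation=None keeps the orientation; v is the mean speed in m/s. With f_stop (N) it stops when the force on the tool has changed by that much, and returns True; else False.
- manip.movej(angles): joint-space move.
- manip.set_gripper(opening, grip_force=None): finger opening in m; grip_force is the grip in N (None keeps the last); returns when the fingers have stopped.
- manip.wait(seconds).
- manip.inverse_kinematics(position, orientation): joint angles nearest the present ones, or None.
- imaging.get_image(name): name is "scene" or "side" or "wrist"; returns the picture (480x640x3 uint8, blue, green, red); there is no depth.
- imaging.get_calibration(name): a dict with "fx", "fy", "cx", "cy" (pixels), "rvec" (rotation vector, rad) and "tvec" (3), from world to camera coordinates, as OpenCV has them. Camera axes: x right, y down, z forward; pixel columns grow to the right and rows downward; lengths in m; the calibration is good to about 2 mm. A picture is of the moment at which its call begins: read the wrist's pose just before it. get_calibration takes no time and is no camera call; for the wrist camera it gives the pose at the moment of the call.
A pose or a line that the arm cannot do raises manip.PlanningError and nothing moves.
- manip.finish_job(): hands the job in; it is judged then, once.
Trained networks look in the newest picture that a camera, given by its name, has taken for a name from the list of things; names that differ only in an ending like _2 or _b are one class to them, and where a whole thing is asked for, a point or a joint stands for the part that bears it (a point fixed in the world has none). Each returns a list of dicts, best first, with "score" (0 to 1); they miss things now and then, are a little off and sometimes report something else, mostly with a low value. They report only what shows in the picture. A call takes as long as a camera call.
- nets.trace(camera, thing): "region" (480x640 bool, what is visible of it) and "uv" ([column, row] in pixels, amid what is visible of it).
- nets.tip_of(camera, thing): "uv" ([column, row] in pixels: a listed point, or the origin of a listed thing).
Readings, each from a call of its own:
- manip.read_t(): time.
- manip.read_joint_pos(): joint angles.
- manip.read_qvel(): joint speeds.
- manip.read_effort(): joint torques, N m.
- manip.read_tool_pos(): TCP position.
- manip.read_eef_rot(): TCP orientation.
- manip.read_force(): force on the tool from outside, world axes, zero at the start.
- manip.read_wrist_torque(): the same for the moment, N m.
- manip.read_finger_gap(): finger opening in m.
- manip.read_grasp_force(): force on a finger pad.
Only numpy, scipy, OpenCV 4.12 (cv2) and the standard library are available. Lean on these libraries where they do the work, as an engineer would, in place of code of your own. Each camera call takes 0.05 s, during which the arm holds its last target. There are 200 camera calls.

### The job

Set up the paper trimmer so that the next pads come out the same size as the finished sample pad lying on its bed: slide the sample fully home into the corner, flush against both the locked-down blade on the right and the rear fence, and bring the loose stop bar flush along the pad's left edge. With both flush, press the bar's red lever down flat to lock it, leaving everything snug.

Things in the scene. Friction and masses are not known exactly. Their poses are not given: they have to be found in the camera images.
- trimmer: Fixed paper trimmer, grey bed. Origin at desk height; +x to the fence, +y left, z up. Bed top z = 30 mm, x -100..80, y -150..202 mm. Aluminium fence with yellow rule: front face x = 80 mm, 18 mm above the bed. Black blade arm, locked down along the right edge: inner face y = -150 mm, x -110..95 mm, 24 mm above the bed; handle on to x = -200 mm at y = -161 mm, up to 66 mm above the desk.
- corner (a point): Point on the bed's surface where the rear fence's face meets the blade's inner face (trimmer frame 80, -150, 30 mm); the pad's far right corner belongs here.
- pad: The sample: loose glued white note pad with blue heading on the bed, a rigid block 105 (its x) x 148 (its y) x 14 mm, about 0.2 kg. Origin at the centre of its underside; x points to the blue spine, which faces the fence. Home, its axes are parallel to the trimmer's and its origin is at trimmer x = 27.5, y = -76, z = 30 mm.
- stop_bar: Loose aluminium stop bar (straightedge), 140 (its x) x 26 (its y) x 20 mm high, about 0.6 kg, on the bed to the left of the pad. Origin at the centre of its underside. Flush, its long side touches the pad's left (+y) edge: its origin is 87 mm from the pad's along the pad's y, its x parallel to the pad's x. A red lever is hinged on top, at bar x = -30 mm, 25.5 mm above its underside.
- lever_tip (a point): Middle of the free end of the red lever (62 x 16 x 6 mm), 52 mm from its hinge line. Raised, the lever stands at about 50 degrees, leaning to the bar's +x end, this point about 66 mm above the bar's underside; pressed flat it is at bar x = 22 mm, 25.5 mm above the bar's underside.
- lock_lever (a joint): Angle of the red lever: 0 = fully raised (unlocked), 0.9 rad = flat on the bar (locked). It stays where it is left; about 1 to 2 N at the tip moves it.

How it is judged:
On the way, in this order (a step that is already met when the one before it is completed fails the run):
1. the pad is home in the corner and the stop bar lies flush along its left edge (x of pad in the frame of trimmer above 0.0255 m and y of pad in the frame of trimmer below -0.074 m and angle between the x axis of pad and the x axis of trimmer, either way round below 0.02 rad and z of each of pad, stop_bar in the frame of trimmer below 0.033 m and angle between each of pad, stop_bar's own z axis and vertical below 0.05 rad and y of stop_bar in the frame of pad between 0.084 and 0.089 m and x of stop_bar in the frame of pad between -0.07 and 0.07 m and angle between the x axis of stop_bar and the x axis of pad, either way round below 0.02 rad), for 0.2 s.
2. the lever is pressed flat (value of joint lock_lever above 0.82 rad), for 0.2 s.
At the end, for the whole second after the job is handed in: Pad flat on the bed, within 2 mm of fence and blade and 0.02 rad of square; stop bar upright on the bed, within 2 mm of the pad's left edge, parallel to it within 0.02 rad, their centres within 70 mm along the edge; lever past 0.82 of 0.9 rad; pad and bar at rest (all of step 1 and value of joint lock_lever above 0.82 rad and linear speed of each of pad, stop_bar below 0.01 m/s); the robot touches nothing.
It also fails if it takes over 64 s, if anything falls off the work surface, if the arm or the gripper's body presses on something with over 40 N, if the wrist force passes 120 N, or if a joint passes its speed limit or range.

## Working session

There is one attempt and no reset: what is moved stays moved. The work goes in short steps, each a Python script; the robot and the scene stay as the last script left them, time stands still between calls to the robot, and variables do not carry over. Pictures are saved under pics/ and viewed, at most 10 in all, crops included, and the job is handed in when it is done.

```bash
mkdir -p pics; python3 - <<'E'
from plant import manip, imaging, nets
import cv2
for c in ("scene","side","wrist"):
    im=imaging.get_image(c); cv2.imwrite(f"pics/a_{c}.png",im)
    k=imaging.get_calibration(c); print(c,k)
    for t in ("trimmer","corner","pad","stop_bar","lever_tip"):
        print(t,[(round(d["score"],2),[round(float(v),1) for v in d["uv"]]) for d in nets.tip_of(c,t)][:2])
print(manip.tcp_to_tips, manip.read_t())
E
```

```text
scene {'fx': 557.4099033179539, 'fy': 557.4099033179539, 'cx': 329.6681513501832, 'cy': 238.5877988390669, 'rvec': array([ 2.1085497 , -0.56371384,  0.32218182]), 'tvec': array([-0.42177395,  0.27276225,  0.65037797])}
trimmer []
corner [(0.68, [393.1, 307.1])]
pad [(0.58, [302.6, 286.7])]
stop_bar [(0.64, [248.9, 241.0]), (0.39, [249.9, 214.9])]
lever_tip [(0.81, [249.1, 213.1])]
side {'fx': 501.65241608692367, 'fy': 501.65241608692367, 'cx': 316.8761946300737, 'cy': 241.7312486595027, 'rvec': array([ 2.26390194, -1.01953253,  0.36303388]), 'tvec': array([-0.24820624,  0.41306958,  0.6007053 ])}
trimmer []
corner [(0.67, [413.3, 286.7])]
pad [(0.57, [322.1, 290.5])]
stop_bar [(0.73, [249.7, 246.4])]
lever_tip [(0.77, [247.3, 216.4])]
wrist {'fx': 404.97807078791254, 'fy': 404.97807078791254, 'cx': 325.29740908029635, 'cy': 238.758577854423, 'rvec': array([-2.88735627e+00, -1.22677454e-03,  8.57817843e-04]), 'tvec': array([-0.62574267, -0.02812005,  0.39154176])}
trimmer []
corner [(0.95, [276.0, 254.3])]
pad [(0.76, [152.9, 116.1])]
stop_bar []
lever_tip []
0.025 0.9
```

View pics/a_scene.png

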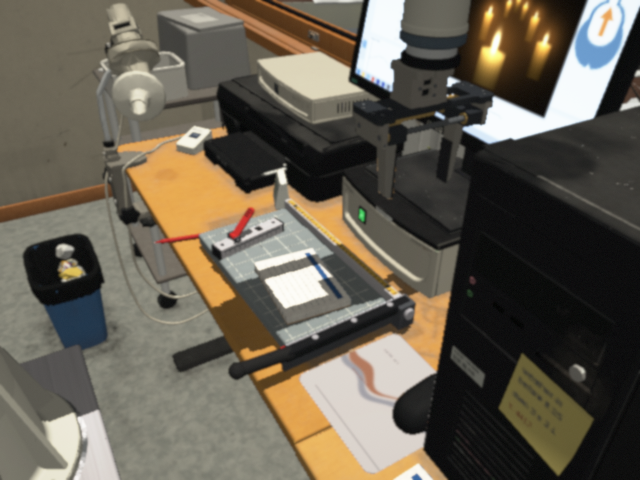

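View pics/a_wrist.png

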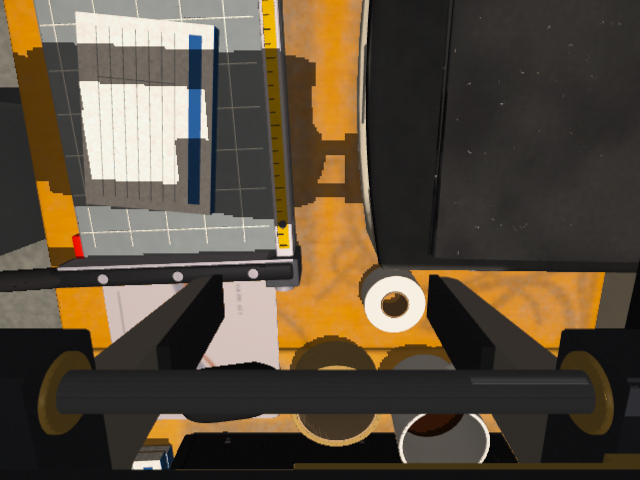

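The scene shows the trimmer with the pad in its middle (~300,285), the bar with its raised red lever (~250,230), and the corner at ~(393,307). The wrist view shows the pad (~150,115), blade along row ~270, and the corner at ~(290,260).

```bash
cat > h.py <<'E'
from plant import manip, imaging, nets
import cv2, numpy as np
def K(k): return np.array([[k["fx"],0,k["cx"]],[0,k["fy"],k["cy"]],[0,0,1]])
def p2w(k,uv,z):
    R=cv2.Rodrigues(k["rvec"])[0]; C=-R.T@k["tvec"]
    d=R.T@np.linalg.inv(K(k))@np.array([uv[0],uv[1],1.])
    return C+d*(z-C[2])/d[2]
def w2p(k,P): return cv2.projectPoints(np.atleast_2d(np.float64(P)),k["rvec"],k["tvec"],K(k),None)[0][:,0]
E
python3 - <<'E'
from h import *
np.set_printoptions(precision=4,suppress=True)
print(manip.read_eef_rot(),manip.read_tool_pos())
k=imaging.get_calibration("wrist"); R=cv2.Rodrigues(k["rvec"])[0]; print(-R.T@k["tvec"]); print(R)
for uv,z in (((276,254),.03),((152.9,116.1),.03),((78,13),.044),((216,27),.044),((210,213),.044),((93,205),.044),((263,0),.048),((278,222),.048)): print(uv,p2w(k,uv,z))
for c,o in (("scene",((393.1,307.1),(302.6,286.7),(248.9,241),(249.1,213.1))),("side",((413.3,286.7),(322,290.5),(249.7,246.4),(247.3,216.4)))):
    k=imaging.get_calibration(c)
    for uv,z in zip(o,(.03,.03,.03,.096)): print(c,p2w(k,uv,z))
for y in (.1,.2):
  for yaw in (0,np.pi/2,-np.pi/2):
    print(y,yaw,manip.inverse_kinematics([.5,y,.24],[np.pi,0,yaw]))
E
```

```text
[-3.1416 -0.      1.5708] [0.625  0.     0.2396]
[0.626  0.0717 0.3856]
[[ 1.      0.0008 -0.0007]
 [ 0.0009 -0.9679  0.2515]
 [-0.0005 -0.2515 -0.9679]]
(276, 254) [ 0.5806 -0.0351  0.03  ]
(152.9, 116.1) [0.4807 0.0858 0.03  ]
(78, 13) [0.4373 0.1604 0.044 ]
(216, 27) [0.5418 0.1508 0.044 ]
(210, 213) [0.5269 0.0057 0.044 ]
(93, 205) [0.4275 0.0125 0.044 ]
(263, 0) [0.5791 0.1682 0.048 ]
(278, 222) [ 0.5855 -0.0013  0.048 ]
scene [ 0.5829 -0.0329  0.03  ]
scene [0.4847 0.0792 0.03  ]
scene [0.462  0.2412 0.03  ]
scene [0.4612 0.2281 0.096 ]
side [ 0.5809 -0.0324  0.03  ]
side [0.4739 0.0772 0.03  ]
side [0.4597 0.2368 0.03  ]
side [0.47   0.2434 0.096 ]
0.1 0 [ 0.1945  0.1731  1.8754 -0.      1.0931  1.7653]
0.1 1.5707963267948966 [ 0.1945  0.1731  1.8754 -0.      1.0931  0.1945]
0.1 -1.5707963267948966 [ 0.1945  0.1731  1.8754 -0.      1.0931 -2.9471]
0.2 0 [ 0.3777  0.2184  1.818  -0.      1.1052  1.9485]
0.2 1.5707963267948966 [ 0.3777  0.2184  1.818  -0.      1.1052  0.3777]
0.2 -1.5707963267948966 [ 0.3777  0.2184  1.818   0.      1.1052 -2.7639]
```

View pics/a_side.png

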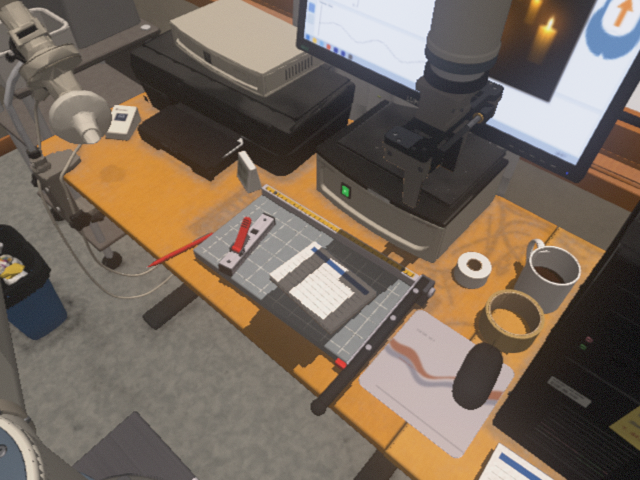

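```bash
python3 - <<'E'
from h import *
manip.reach([.42,.13,.25],[np.pi,0,0])
k=imaging.get_calibration("wrist")
im=imaging.get_image("wrist"); cv2.imwrite("pics/b.png",im)
np.save("kb.npy",k,allow_pickle=True)
for t,z in (("corner",.03),("pad",.03),("stop_bar",.03),("lever_tip",.096)):
    for d in nets.tip_of("wrist",t)[:1]: print(t,d["score"],d["uv"],p2w(k,d["uv"],z))
for t,z in (("pad",.044),("stop_bar",.05)):
    for d in nets.trace("wrist",t)[:1]:
        np.save(f"m_{t}.npy",d["region"])
        c=max(cv2.findContours(d["region"].astype(np.uint8),0,1)[0],key=cv2.contourArea)
        P=np.array([p2w(k,q[0],z)[:2] for q in c],np.float32)
        r=cv2.minAreaRect(P*1000); print(t,d["score"],r, cv2.boxPoints(r).tolist())
print(manip.read_t())
E
```

```text
corner 0.75 [525.7, 18.1] [ 0.58321437 -0.03246001  0.03      ]
pad 0.62 [380.2, 145.9] [0.48112877 0.08288111 0.03      ]
stop_bar 0.82 [205.8, 166.8] [0.46269727 0.23798398 0.03      ]
lever_tip 0.64 [174.4, 168.7] [0.46656658 0.24182702 0.096     ]
pad 0.71 ((481.6080322265625, 82.781494140625), (150.2333984375, 107.40875244140625), 84.76118469238281) [[421.269287109375, 12.882171630859375], [528.2293701171875, 3.074981689453125], [541.94677734375, 152.68081665039062], [434.9866943359375, 162.48800659179688]]
stop_bar 0.98 ((459.42498779296875, 242.99346923828125), (139.63623046875, 43.320579528808594), 11.368438720703125) [[386.70709228515625, 250.4664306640625], [395.246337890625, 207.9958038330078], [532.1428833007812, 235.5205078125], [523.6036376953125, 277.99114990234375]]
2.8917
```

View pics/b.png

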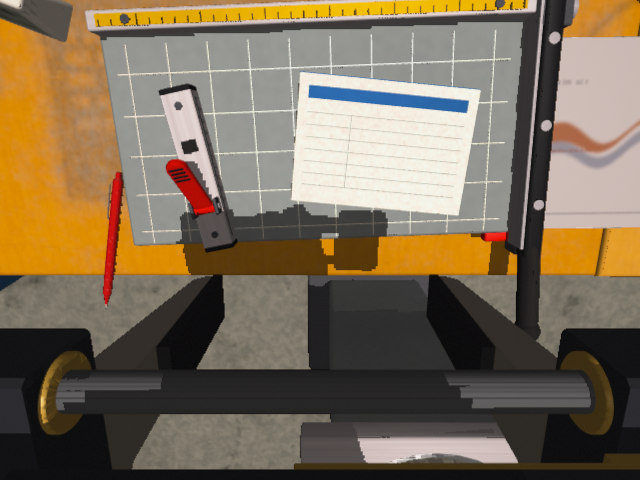

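The wrist view shows everything: pad corners ≈ (300,72), (480,89), (460,214), (292,200); bar top from (177,88) to (221,247); bed corners ≈ (135,245), (507,237) and fence/blade corner ≈ (524,22).

```bash
python3 - <<'E'
from h import *
np.set_printoptions(precision=4,suppress=True)
k=np.load("kb.npy",allow_pickle=True).item()
for n,z,pts in (("bed",.03,((103,38),(135,245),(507,237),(524,22))),("pad",.044,((300,72),(480,89),(460,214),(292,200))),("bar",.05,((160,92),(194,84),(237,244),(206,250)))):
    print(n); W=np.array([p2w(k,p,z) for p in pts]); print(W[:,:2])
im=cv2.imread("pics/b.png")
a=cv2.resize(im[0:70,80:220],None,fx=4,fy=4,interpolation=cv2.INTER_CUBIC); b=cv2.resize(im[0:70,430:570],None,fx=4,fy=4,interpolation=cv2.INTER_CUBIC)
cv2.imwrite("pics/b2.png",np.vstack([a,b]))
E
```

```text
bed
[[ 0.5679  0.3154]
 [ 0.3901  0.3097]
 [ 0.3984 -0.0384]
 [ 0.5803 -0.0314]]
pad
[[0.5399 0.1519]
 [0.5271 0.0046]
 [0.4229 0.0121]
 [0.4352 0.1604]]
bar
[[0.5239 0.2648]
 [0.53   0.2368]
 [0.3967 0.2094]
 [0.3912 0.2373]]
```

View pics/b2.png

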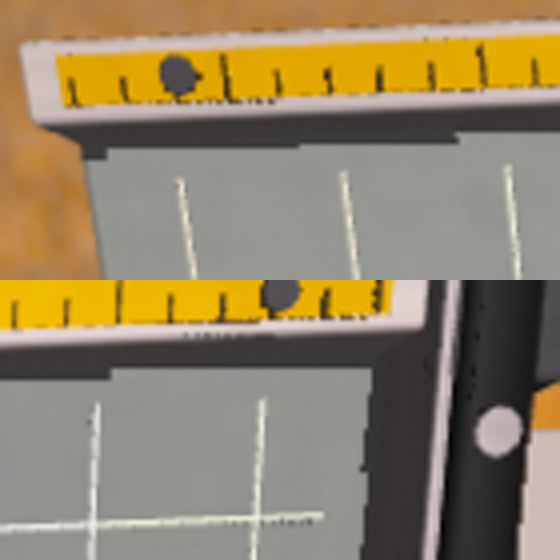

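The crops show the fence's top front edge running from ≈(88.7,30.5) to (536,11.2), with the bed meeting the fence at ~(106,38) and the blade at ~(522,22).

```bash
cat >> h.py <<'E'
E
python3 - <<'E'
from h import *
np.set_printoptions(precision=4,suppress=True)
k=np.load("kb.npy",allow_pickle=True).item()
from scipy.optimize import least_squares
# fit trimmer (x0,y0,yaw) ; image features
P=np.array([[-.1,.202,.03],[-.1,-.15,.03],[.08,-.15,.03],[.08,.202,.03]])
uv=np.array([(135,245),(507,237),(523,22.5),(103,37.5)])
L=[(88.7,30.5),(536,11.2)]
def T(p,X): c,s=np.cos(p[2]),np.sin(p[2]); return np.c_[p[0]+c*X[:,0]-s*X[:,1],p[1]+s*X[:,0]+c*X[:,1],X[:,2]]
def f(p):
    r=(w2p(k,T(p,P))-uv).ravel()
    q=w2p(k,T(p,np.array([[.08,.21,.048],[.08,-.16,.048]])))
    d=(q[1]-q[0])/np.linalg.norm(q[1]-q[0]); n=np.array([-d[1],d[0]])
    return np.r_[r,[(np.array(l)-q[0])@n for l in L]]
s=least_squares(f,[.5,.117,.03],loss="soft_l1"); print(s.x,f(s.x)); 
p=s.x; print("corner",T(p,P[2:3]),"home",T(p,np.array([[.0275,-.076,.03]])))
E
```

```text
[0.4955 0.1135 0.0314] [-2.5452  0.9435  1.5324 -1.8679  4.0325 -0.2456 -3.2159 -1.1162 -0.5347
 -4.9872]
corner [[ 0.5801 -0.0339  0.03  ]] home [[0.5253 0.0384 0.03  ]]
```

```bash
cat >> h.py <<'E'
YAW=.032; O=np.array([.4967,.1139])
def t2w(x,y,z): c,s=np.cos(YAW),np.sin(YAW); return [O[0]+c*x-s*y,O[1]+s*x+c*y,z]
def w2t(p): c,s=np.cos(YAW),np.sin(YAW); d=np.array(p[:2])-O; return np.array([c*d[0]+s*d[1],-s*d[0]+c*d[1]])
E
python3 - <<'E'
from h import *
np.set_printoptions(precision=4,suppress=True)
manip.set_gripper(.092)
rot=[np.pi,0,YAW]
manip.reach(t2w(-.098,-.032,.13),rot)
manip.move_linear(t2w(-.098,-.032,.060),v=.12)
print(manip.read_force())
r=manip.move_linear(t2w(-.029,-.032,.060),v=.04,f_stop=7)
print(r,w2t(manip.read_tool_pos()),manip.read_tool_pos(),manip.read_force())
manip.move_linear(t2w(-.10,-.032,.060),v=.12)
manip.move_linear(t2w(-.10,-.032,.13),v=.2)
manip.reach([.42,.13,.25],[np.pi,0,0])
k=imaging.get_calibration("wrist"); np.save("kc.npy",k,allow_pickle=True)
cv2.imwrite("pics/c.png",imaging.get_image("wrist")); print(manip.read_t())
E
```

```text
[-0.1433  0.7079 -0.5489]
True [-0.0358 -0.0322] [0.462  0.0806 0.0595] [ 0.0515  0.5002 -0.4332]
7.675
```

View pics/c.png

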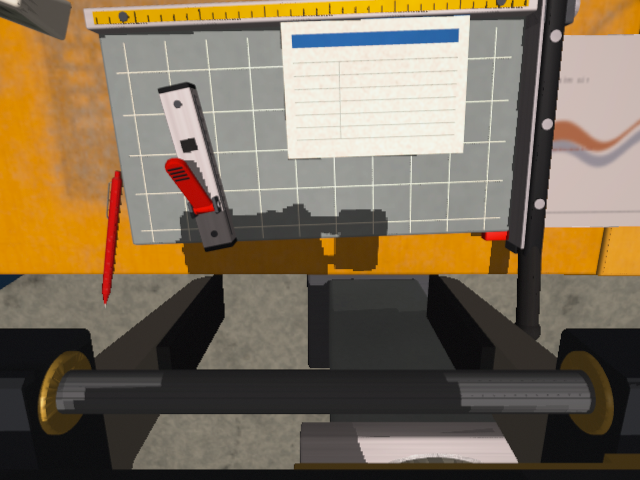

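The pad is now flush against the fence (top corners ≈ (281,22), (469,16), front edge (289,158)–(464,153)); the bar is unmoved. Next I grip the bar and square it, then push it with both fingertips.

```bash
python3 - <<'E'
from h import *
np.set_printoptions(precision=4,suppress=True)
b=.203; g=np.array([.4605,.2371])+.03*np.array([np.cos(b),np.sin(b)])
manip.set_gripper(.06)
manip.reach([*g,.16],[np.pi,0,b])
manip.move_linear([*g,.059],v=.12,f_stop=15)
manip.set_gripper(.02,grip_force=20); print("gap",manip.read_finger_gap(),manip.read_tool_pos())
manip.move_linear(t2w(.025,.09,.059),[np.pi,0,YAW],v=.06)
print("force",manip.read_force())
manip.set_gripper(.042)
manip.move_linear(t2w(.025,.09,.15),v=.2)
rot=[np.pi,0,YAW+np.pi/2]
manip.set_gripper(.092)
manip.reach(t2w(-.005,.127,.15),rot)
manip.move_linear(t2w(-.005,.127,.059),v=.12)
r=manip.move_linear(t2w(-.005,.029,.059),v=.05,f_stop=12)
print(r,w2t(manip.read_tool_pos()),manip.read_force(),manip.read_t())
manip.wait(.3); print(w2t(manip.read_tool_pos()),manip.read_force(),manip.read_eef_rot())
k=imaging.get_calibration("wrist");cv2.imwrite("pics/d_w.png",imaging.get_image("wrist"));cv2.imwrite("pics/d.png",imaging.get_image("side"))
E
```

```text
gap 0.026411910186047178 [0.49   0.2434 0.0592]
force [-1.9255  1.9543  5.3932]
True [-0.0051  0.0332] [-1.7554  4.8092  3.5897] 17.3917
[-0.005   0.0334] [-0.2213  1.752   0.7572] [-3.1415 -0.0013  1.6018]
```

View pics/d.png

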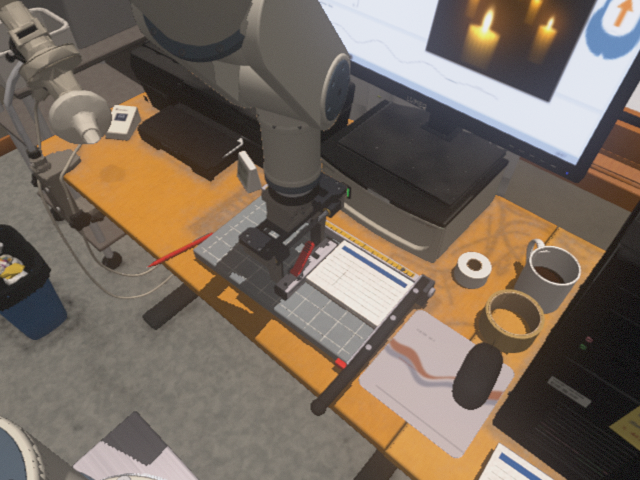

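The bar is flush with the pad and the pad is in the corner by the blade. I'll re-seat the pad in x, then the bar in y, and check from above.

```bash
python3 - <<'E'
from h import *
np.set_printoptions(precision=4,suppress=True)
manip.move_linear(t2w(-.005,.06,.059),v=.12)
manip.move_linear(t2w(-.005,.06,.15),v=.25)
manip.reach(t2w(-.065,-.077,.15),[np.pi,0,YAW])
manip.move_linear(t2w(-.065,-.077,.060),v=.12)
r=manip.move_linear(t2w(-.029,-.077,.060),v=.03,f_stop=8)
print(r,w2t(manip.read_tool_pos()))
manip.move_linear(t2w(-.065,-.077,.060),v=.12)
manip.move_linear(t2w(-.065,-.077,.15),v=.25)
manip.reach(t2w(-.005,.06,.15),[np.pi,0,YAW+np.pi/2])
manip.move_linear(t2w(-.005,.06,.059),v=.12)
r=manip.move_linear(t2w(-.005,.029,.059),v=.03,f_stop=12)
print(r,w2t(manip.read_tool_pos()))
manip.move_linear(t2w(-.005,.06,.059),v=.12)
manip.move_linear(t2w(-.005,.06,.15),v=.25)
manip.set_gripper(0.0)
manip.reach([.42,.08,.25],[np.pi,0,0])
k=imaging.get_calibration("wrist"); np.save("ke.npy",k,allow_pickle=True)
im=imaging.get_image("wrist")
for t,z in (("corner",.03),("pad",.03),("stop_bar",.03),("lever_tip",.096)):
    for d in nets.tip_of("wrist",t)[:1]: print(t,d["score"],d["uv"],w2t(p2w(k,d["uv"],z)))
cv2.imwrite("pics/e.png",cv2.resize(im[0:260,180:580],None,fx=2,fy=2,interpolation=cv2.INTER_CUBIC)); print(manip.read_t())
E
```

```text
True [-0.0354 -0.0771]
True [-0.0051  0.0332]
corner 0.91 [465.0, 18.5] [ 0.081  -0.1491]
pad 0.73 [375.3, 89.6] [ 0.0284 -0.0759]
stop_bar 0.58 [274.8, 131.6] [-0.0036  0.0118]
lever_tip 0.8 [263.7, 126.3] [-0.0001  0.0115]
29.375
```

View pics/e.png

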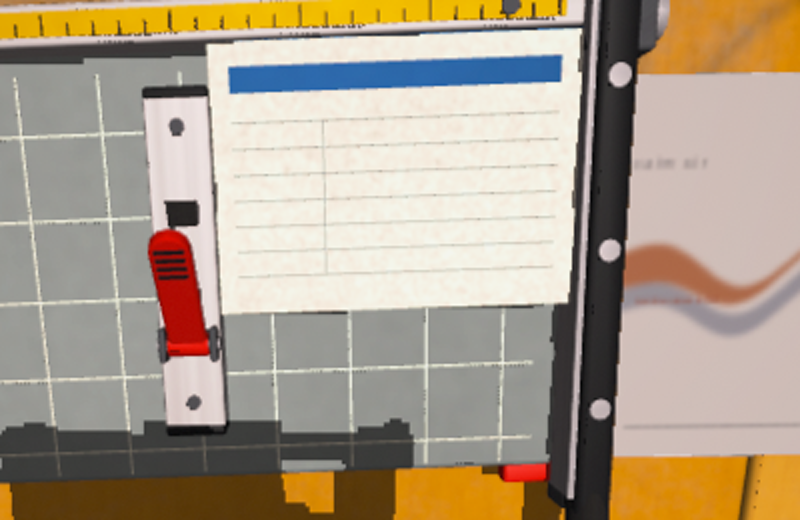

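The crop shows the pad tight in the corner, its left edge (207,45)–(224,313) meeting the bar's right side (207,90)–(227,425), lever raised. A numeric check of angles before locking:

```bash
python3 - <<'E'
from h import *
k=np.load("ke.npy",allow_pickle=True).item()
f=lambda p,z:p2w(k,((p[0]+.5)/2-.5+180,(p[1]+.5)/2-.5),z)[:2]
def yaw(a,b,z): d=f(b,z)-f(a,z); return np.arctan2(d[1],d[0])
for n,a,b,z,o in (("bar L",(166,428),(143,95),.05,0),("bar R",(227,425),(207,90),.05,0),("pad L",(224,313),(207,45),.044,0),("pad R",(567,302),(581,30),.044,0),("pad front",(567,302),(224,313),.044,np.pi/2),("pad back",(581,30),(207,45),.044,np.pi/2),("fence top",(583,23),(0,45),.048,np.pi/2)):
    print(n,round(yaw(a,b,z)-o,4),w2t(f(a,z)),w2t(f(b,z)))
E
```

```text
bar L 0.031 [-0.07227657  0.02408235] [0.06084735 0.02394703]
bar R 0.0409 [-0.07174095 -0.00247211] [ 0.06189527 -0.00128759]
pad L 0.0458 [-0.02436982 -0.00309161] [ 0.07933873 -0.00165945]
pad R 0.0356 [-0.02413322 -0.14896845] [ 0.08026231 -0.14858833]
pad front 0.0336 [-0.02413322 -0.14896845] [-0.02436982 -0.00309161]
pad back 0.0383 [ 0.08026231 -0.14858833] [ 0.07933873 -0.00165945]
fence top 0.0361 [ 0.08171045 -0.14789403] [0.0807906  0.07860235]
```

```bash
python3 - <<'E'
from h import *
np.set_printoptions(precision=4,suppress=True)
manip.reach(t2w(-.010,.0113,.15),[np.pi,0,YAW])
r=manip.move_linear(t2w(-.010,.0113,.0815),v=.05,f_stop=15)
print(r,manip.read_tool_pos(),manip.read_force()); manip.wait(.3)
manip.move_linear(t2w(-.010,.0113,.15),v=.15)
manip.reach([.42,.08,.25],[np.pi,0,0])
k=imaging.get_calibration("wrist")
im=imaging.get_image("wrist")
for t,z in (("corner",.03),("pad",.03),("stop_bar",.03),("lever_tip",.0555)):
    for d in nets.tip_of("wrist",t)[:1]: print(t,d["score"],d["uv"],w2t(p2w(k,d["uv"],z)))
cv2.imwrite("pics/f.png",cv2.resize(im[0:260,180:580],None,fx=2,fy=2,interpolation=cv2.INTER_CUBIC)); print(manip.read_t())
E
```

```text
True [0.4865 0.1249 0.0837] [-2.4147 -1.6405 10.491 ]
corner 0.83 [467.0, 19.0] [ 0.0804 -0.1507]
pad 0.56 [375.0, 89.8] [ 0.0283 -0.0757]
lever_tip 0.73 [271.8, 107.4] [0.0153 0.0097]
32.925
```

View pics/f.png

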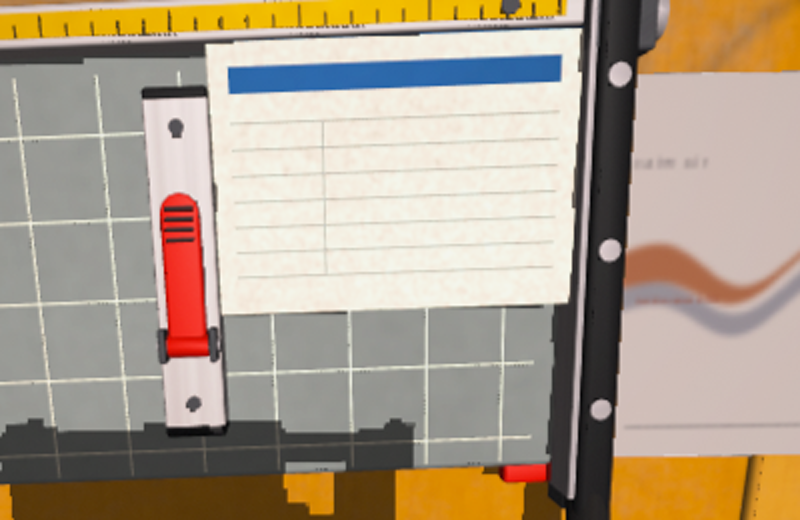

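The lever lies flat (fingertips stopped at 58.7 mm, where the flat lever's top should be at 58.5 mm), and the pad and bar have not moved.

```bash
python3 -c "
from plant import manip
print(manip.finish_job())"
```

```text
the job is handed in; nothing more can be done
None
```

The job is handed in: the last camera view shows the pad home against the blade and rear fence, the stop bar flush along its left edge and the red lever pressed flat, at about 33 s of the 64 s allowed; no verdict was returned.

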